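# Weigh a second copper tray together with the first

### The arm

A 6-joint arm with a two-finger parallel gripper is mounted at the origin on the work surface. World frame = base frame: x ahead of the robot, y to its left, z up, the work surface at z = 0. Lengths are in mm, angles in rad, forces in N, time in s.
With the tool pointing down it reaches from about 350 to 875 mm from the base axis. Payload 15.5 kg.
Tool frame: the origin (TCP) lies at the very end of the fingers, on their centre line; the grasp point (between the pads) lies 19 mm behind it (r.grip_depth is the y of the grasp point in the tool frame, in mm); y points along the fingers, z is the direction in which the jaws open and shut, and the axes are right-handed (so a half turn about y gives the same grasp; the last joint's range is limited). The gripper opens to 85 mm and grips with 20 to 120 N. Pads are 22 mm wide; open, the fingers measure 114 mm over their backs; the gripper's body (76 mm by 85 mm) begins 54 mm behind the grasp point. The pads swing forward as they close: fully open they stand 13 mm farther back than shut.
Start: joints at [-1.331, 0.494, 1.345, -0, 1.302, -0.096], TCP at [205.954, -590.093, 231.277] pointing down, gripper open.
Joint ranges: [-2.91, 2.91], [-0.82, 2.16], [0.22, 2.67], [-1.22, 4.37], [0.12, 2.79], [-3.08, 3.08]. Speed limits (rad/s): [1.89, 1.89, 2.57, 3.01, 3.01, 3.01].

### API

Orientations are given as a unit quaternion [w, x, y, z].
In Python, from station import r, vision gives the robot as it stands.
- The arm moves only by the shell command python3 -m pendant 'ROWS' [FORCE]. ROWS is JSON, a list of rows, each a list of 3 entries, a list of its own where there are three numbers: the opening, from 0 (shut) to 1 (fully open), then the shift along the tool's x, y, z scaled (see below), then the turn, a rotation vector about the tool's x, y, z scaled (see below). A call has exactly 10 rows; each row is the pose to reach, as a shift and turn from the pose commanded when the call began, along the tool's axes at that moment, turning the shorter way round; what a row does not reach only later rows make up. The controller multiplies each number of a shift by 0.15 m and each number of a turn by 360 degrees. A row lasts 1/10 s, in which the tool goes at most 50 mm and 8.59 degrees, less where a joint would pass 70% of its speed; a pose out of reach is approached as far as the arm can. A call with a number of a shift or a turn outside -1 to 1 is refused whole. A call with a gripper value outside its range is refused whole. The fingers move at their own pace and stop on an object; FORCE is the grip in N (left out, the last holds). Time passes only in rows, so rows that repeat a pose let the fingers close, or fill a call up. It gives the time, the measured TCP pose, the force and the opening at its end, in the units of the state.
- r.observe(): the state, without advancing time (a new reading comes with each control period).
- vision.read_camera(name): name is "side" or "top"; returns the picture (400x640x3 uint8, red, green, blue); there is no depth.
- vision.camera_model(name): a dict with "fx", "fy", "cx", "cy" (pixels), "R" (3x3) and "t" (3): a world point X has camera coordinates R X + t. Camera axes: x right, y down, z forward; pixel columns grow to the right and rows downward; lengths in mm; the calibration is good to about 2 mm. A picture is of the moment at which its call begins. camera_model takes no time and is no camera call.
- r.finish_job(): hands the job in, once; it reports no verdict.
The state is a dict: "clock": time; "qpos": joint angles; "joint_vel": joint speeds; "effort": joint torques, N m; "eef_pos": TCP position; "tcp_rot": TCP orientation; "wrist_force": force on the tool from outside, world axes, zero at the start; "ft_torque": the same for the moment, N m; "finger_gap": opening from 0.0 (shut) to 1.0 (fully open).
Only numpy, scipy, OpenCV 4.12 (cv2) and the standard library are available. Lean on these libraries where they do the work, as an engineer would, in place of code of your own. Each camera call takes 0.05 s, during which the arm holds its last target.

### The job

The copper trays are sold by weight: take the tray that has a hanging loop out of the plate rack and hang it by its loop on the arm of the counter scale, beside the small tray that already hangs there, so that both hang freely and the scale carries the two together. Lower it on gently and let the spring take its whole weight before you let go: a shock load, a tray let go too early or an arm pushed down too far and released makes the scale jump and puts it out of true. Do not knock the hanging tray, do not force the arm, and leave the other things where they are.

Things in the scene. Friction and masses are not known exactly. Their poses are not given: they have to be found in the camera images.
- tray: The tray to hang: round copper dish, 144 mm across, 10 mm thick, with a brass hanging loop (8 mm round bar) at its top. Mass 0.22 to 0.96 kg, unknown beforehand. Starts upright in a slot of the rack, leaning up to 2 degrees. Origin: inside top of the loop. Axes when upright: z up, x along the loop's and dish's width, y square to the dish. Dish centre at z -124 mm.
- tray_loop (a point): Inside top of the loop: the arm's top bears here; axes as tray. Loop in the xz plane: upright legs at x +-18 mm (44 mm over their outsides, 28 mm inside) from z -8 to the dish at z -52 mm, above them bars slope to a middle peak (top z +11). Opening 52 mm high. Grasp from above across the legs' outsides at about z -26 mm, closing along x; the arm passes between the fingers.
- hung: The small tray that already hangs on the arm: the same kind and the same loop, dish 116 mm across and 10 mm thick, 0.25 kg. It hangs loosely, its dish square to the arm within some 5 degrees, and can slide along the arm. Origin and axes as for tray.
- hung_loop (a point): Inside top of the hung tray's loop, where it bears on the arm; it starts 25 to 55 mm out from hook_root.
- scale: Counter spring scale, fixed to the bench: green housing 150 by 140 mm, 194 mm high, with a white graduated window, on a 200 by 170 mm foot. Origin: centre of its underside. A steel stem rises from its top and carries, in the pan's place, a level arm running to the scale's -y; only stem and arm move, up and down.
- hook_root (a point): Point on the top line of the arm at the outer face of its stop collar (collar 32 mm across), 95 mm out from the stem; 305 mm above the bench at the start. It sinks with the arm. Axes: z up, -y outward along the arm, x across it. The arm is a 12 mm round steel bar, free to hang things on from y 0 to y -95 mm, where its end turns up.
- hook_tip (a point): Top of the arm's upturned end, 111 mm out from hook_root (y -111) and 16 mm above the arm's top line. A loop must be carried over it.
- hanger (a joint): How far the arm has sunk, m: 0 at the start with the small tray on it, growing downward. Spring 180 N/m (5.6 mm for each newton put on), lightly damped; stops at 0.085. With the second tray hanging freely it settles 12 to 53 mm lower, by that tray's weight. A careful hand moves it no faster than about 30 mm/s.
- rack: Fixed steel-wire plate rack, 150 mm (y) by 122 mm, with slots at y +30 and -30 mm between upright wires 112 mm high. Origin: centre of its underside. Tray and plain plate stand in the slots, either one in either, x axes along the rack's x. The tray's loop top starts 206 mm above the bench; lifted straight up by 115 mm (to about 320 mm) the tray clears the wires.
- plate: Plain round copper plate without a loop, 124 mm across and 10 mm thick, standing in the other slot; leave it. Origin: its centre.
- bowl: Copper bowl, 90 mm across and 45 mm high, on the bench; leave it. Origin: centre of its underside.
- jug: Brass jug, 72 mm across and 104 mm high, on the bench; leave it. Origin: centre of its underside.
- hammer: Hammer, 240 mm long, lying on the bench; leave it. Origin: about its middle, at its underside, x along the handle towards the head.
Things that resemble listed ones, but are neither listed nor needed, are in the scene too. Leave any green look-alike of the tray alone. Leave any yellow look-alike of the rack alone.

How it is judged (in metres and radians):
On the way, in this order (a step that is already met when the one before it is completed fails the run):
1. the tray is lifted clear of the rack (z of tray_loop in the frame of rack above 0.3 m), for 0.1 s.
2. its loop is over the arm between collar and upturned end and the arm has begun to sink under it (y of tray_loop in the frame of hook_root between -0.098 and -0.003 m and x of tray_loop in the frame of hook_root between -0.012 and 0.012 m and value of joint hanger above 0.006 m), for 0.1 s.
At the end, for the whole second after the job is handed in: Both trays hang by their loops on the arm, 3 to 98 mm out from hook_root, loop top within 12 mm sideways and 6 mm in height of the arm's top line, tilt under 0.2 rad, under 0.03 m/s; arm sunk over 8 mm and at rest (under 0.02 m/s); robot has let go (y of tray_loop in the frame of hook_root between -0.098 and -0.003 m and x of tray_loop in the frame of hook_root between -0.012 and 0.012 m and z of tray_loop in the frame of hook_root between -0.006 and 0.006 m and angle between each of tray, hung's own z axis and vertical below 0.2 rad and linear speed of each of tray, hung below 0.03 m/s and y of hung_loop in the frame of hook_root between -0.098 and -0.003 m and x of hung_loop in the frame of hook_root between -0.012 and 0.012 m and z of hung_loop in the frame of hook_root between -0.006 and 0.006 m and value of joint hanger above 0.008 m and velocity of joint hanger between -0.02 and 0.02 m/s and contact force between the fingers and tray below 0.1 N); the robot touches nothing.
It fails at once if the scale is jolted: the arm moves up or down faster than 0.06 m/s (velocity of joint hanger above 0.06 m/s or velocity of joint hanger below -0.06 m/s).
It fails at once if the scale is overloaded or forced: arm pushed down more than 70 mm, or tray or fingers press on the scale with more than 18 N (value of joint hanger above 0.07 m or contact force between any of tray, the fingers and scale above 18 N).
It fails at once if the hanging tray is knocked (touched by the other tray or the fingers with more than 6 N), swung by more than 0.35 rad, or lifted off the arm (contact force between any of tray, the fingers and hung above 6 N or angle between hung's own z axis and vertical above 0.35 rad or z of hung_loop in the frame of hook_root above 0.015 m or z of hung_loop in the frame of hook_root below -0.015 m).
It fails at once if plate, bowl, jug or hammer is moved by more than 30 mm (distance of any of plate, bowl, jug, hammer from where it was at the start of the episode above 0.03 m).
It also fails if it takes over 61 s, if anything falls off the work surface, if the arm or the gripper's body presses on something with over 40 N, if the wrist force passes 120 N, or if a joint passes its speed limit or range.

## Working session

There is one attempt and no reset: what is moved stays moved. The work goes in short steps, Python scripts to look and compute and a shell command to move; the robot and the scene stay as the last step left them, time stands still between calls to the robot, and variables do not carry over. Pictures are saved under pics/ and viewed, and the job is handed in when it is done.

```bash
ls; mkdir -p pics; python3 - <<'E'
from station import r, vision
import cv2, numpy as np
s=r.observe()
for k,v in s.items(): print(k,v)
print(r.grip_depth)
for n in ("side","top"):
    im=vision.read_camera(n); cv2.imwrite(f"pics/{n}0.png",im[:,:,::-1]); m=vision.camera_model(n)
    print(n,m)
E
```

```text
pics
clock 0.0
qpos [-1.33051669e+00  4.94214298e-01  1.34614772e+00  2.44447556e-05
  1.30249499e+00 -9.54836736e-02]
joint_vel [-0.00075806  0.00188411 -0.00070587  0.00023523 -0.00039285 -0.00011331]
effort [-4.71018953e-03 -8.82181406e+01 -3.83869529e+01 -5.72095014e-04
  1.01420932e-02 -5.98934457e-05]
eef_pos [ 205.86354984 -589.73395539  230.67528632]
tcp_rot [ 0.1181271  -0.11817515  0.69761222 -0.69671932]
wrist_force [-0.06275294  0.08596975 -0.56659244]
ft_torque [ 0.00249872 -0.0491671  -0.0069242 ]
finger_gap 1.0015606263205552
-18.700000000000003
side {'fx': 460.96599353234683, 'fy': 460.96599353234683, 'cx': 324.02567137809876, 'cy': 196.3354453290749, 'R': array([[ 0.54115488, -0.84088366, -0.00812839],
       [-0.48047867, -0.30125272, -0.82364255],
       [ 0.69013886,  0.4496237 , -0.56705104]]), 't': array([-392.1525991 ,  350.78996378, 1311.98894339])}
top {'fx': 469.771960570269, 'fy': 469.771960570269, 'cx': 318.01861779898024, 'cy': 202.93156170383259, 'R': array([[-0.02163588, -0.99965649, -0.01479168],
       [-0.99669534,  0.02272574, -0.07798679],
       [ 0.07829615,  0.01305548, -0.99684466]]), 't': array([-146.44203655,  499.18458632, 1579.95368558])}
```

View pics/side0.png

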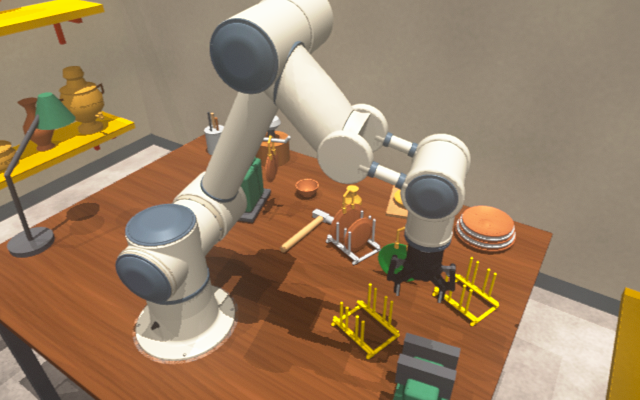

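View pics/top0.png

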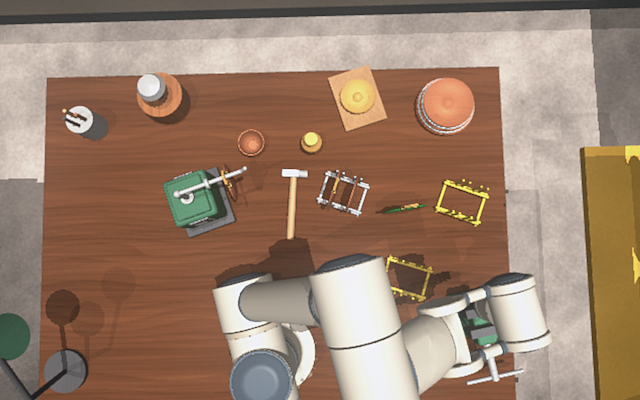

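The pictures show the rack with two copper discs (grey wire) at side (355,238) and top (343,193), and yellow racks and a green look-alike tray nearby. The green scale is at top (195,198), its arm running right to (245,169). I'll enlarge these.

```bash
python3 - <<'E'
import cv2, numpy as np
t=cv2.imread("pics/top0.png"); s=cv2.imread("pics/side0.png")
a=cv2.resize(t[150:250,160:260],None,fx=4,fy=4,interpolation=cv2.INTER_CUBIC)
b=cv2.resize(t[150:250,300:400],None,fx=4,fy=4,interpolation=cv2.INTER_CUBIC)
cv2.imwrite("pics/c1.png",np.hstack([a,b]))
a=cv2.resize(s[130:230,230:330],None,fx=4,fy=4,interpolation=cv2.INTER_CUBIC)
b=cv2.resize(s[180:280,310:410],None,fx=4,fy=4,interpolation=cv2.INTER_CUBIC)
cv2.imwrite("pics/c2.png",np.hstack([a,b]))
E
```

```text
(no output)
```

View pics/c1.png

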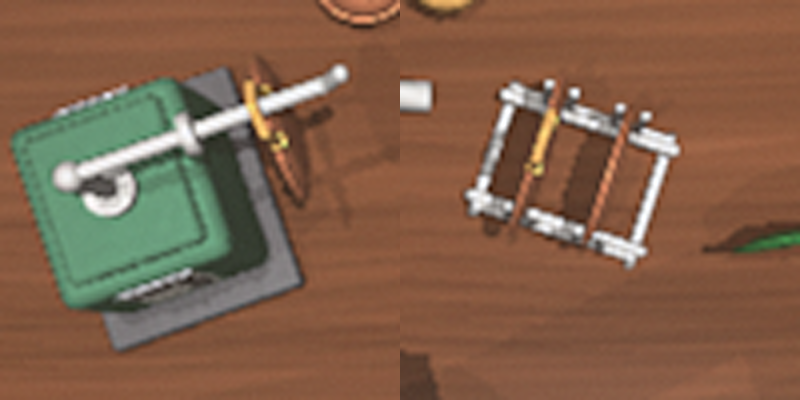

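View pics/c2.png

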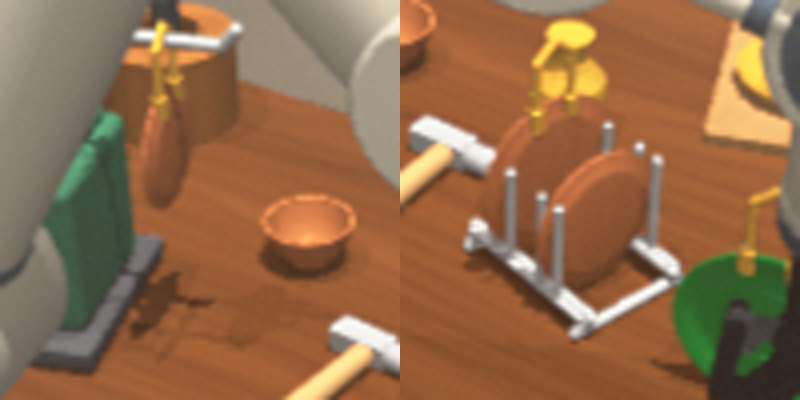

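The tray wanted is in the rack slot with the brass loop at top (337,186) and side (445,200). The disc at top (354,190) has no loop, so it is the plain plate, and the one at (405,209) is a green look-alike. The small tray hangs on the arm at top (226,180). Next I'll measure.

```bash
cat > h.py <<'E'
import cv2, numpy as np
from station import r, vision
M={n:vision.camera_model(n) for n in("side","top")}
def proj(n,X):
    m=M[n];c=m["R"]@np.asarray(X,float)+m["t"];return np.array([m["fx"]*c[0]/c[2]+m["cx"],m["fy"]*c[1]/c[2]+m["cy"]])
def ray(n,p):
    m=M[n];d=m["R"].T@np.array([(p[0]-m["cx"])/m["fx"],(p[1]-m["cy"])/m["fy"],1.]);return -m["R"].T@m["t"],d/np.linalg.norm(d)
def onz(n,p,z):
    o,d=ray(n,p);return o+d*(z-o[2])/d[2]
def tri(p,q):
    o1,d1=ray("top",p);o2,d2=ray("side",q)
    A=np.stack([d1,-d2],1);s=np.linalg.lstsq(A,o2-o1,rcond=None)[0]
    a=o1+d1*s[0];b=o2+d2*s[1];return (a+b)/2,np.linalg.norm(a-b)
def line(mask,off=(0,0)):
    ys,xs=np.nonzero(mask);P=np.stack([xs,ys],1).astype(float);c=P.mean(0);v=np.linalg.svd(P-c,full_matrices=False)[2][0]
    t=(P-c)@v;return c+off,v,t.min(),t.max(),len(P)
E
python3 - <<'E'
from h import *
t=cv2.imread("pics/top0.png"); hsv=cv2.cvtColor(t,cv2.COLOR_BGR2HSV)
# yellow loop
def sub(x0,x1,y0,y1,cond):
    h=hsv[y0:y1,x0:x1].astype(int);m=cond(h[...,0],h[...,1],h[...,2]);return m
Y=lambda h,s,v:(h>17)&(h<32)&(s>110)&(v>130)
m=sub(328,348,172,204,Y);c,v,a,b,n=line(m,(328,172));print("loop",c,v,a,b,n,c+a*v,c+b*v)
for z in(200,206,212):print(z,onz("top",c,z).round(1))
p,q=onz("top",c+a*v,200),onz("top",c+b*v,200);print("ends",p.round(1),q.round(1),np.linalg.norm(p-q))
m=sub(218,238,165,190,Y);c,v,a,b,n=line(m,(218,165));print("hungloop",c,v,c+a*v,c+b*v,n,onz("top",c,307))
p,q=onz("top",c+a*v,300),onz("top",c+b*v,300);print("hung ends",p.round(1),q.round(1),np.linalg.norm(p-q))
# discs in rack
C=lambda h,s,v:((h<14)&(s>120)&(v>120))
np.set_printoptions(linewidth=220)
# arm points
W=lambda h,s,v:(s<50)&(v>130)
m=sub(170,250,160,200,W)
for x in range(174,248,3):
    col=np.nonzero(m[:,x-170])[0]; print(x,(col+160).tolist())
E
```

```text
loop [335.48275862 185.06896552] [-0.29597959  0.95519426] -7.201307797671364 8.310524525464146 29 [337.61419874 178.19031761] [333.02301299 193.00713088]
200 [ 534.5 -213.8  200. ]
206 [ 533.8 -213.7  206. ]
212 [ 533.1 -213.5  212. ]
ends [ 555.3 -220.8  200. ] [ 510.6 -205.8  200. ] 47.14110066337139
hungloop [225.71875 179.5    ] [0.3992758  0.91683086] [222.01432133 170.99376312] [228.82794237 186.63943475] 32 [544.96180407  96.18712198 307.        ]
hung ends [570.3 108.  300. ] [525.4  89.  300. ] 48.75764075126768
174 [178, 191, 192, 193, 194, 195, 196]
177 [177, 190, 191, 192, 193, 194, 195, 196, 197]
180 [175, 176, 190, 191, 192, 193, 194, 199]
183 [174, 175, 189, 190, 191, 192, 193, 198, 199]
186 [173, 174, 188, 189, 190, 191, 192, 193, 199]
189 [172, 173, 187, 188, 189, 190, 191, 192, 193, 194, 195, 196, 197, 198, 199]
192 [186, 187, 188, 189, 190, 193, 194, 195, 196, 197, 198, 199]
195 [185, 186, 187, 188, 189]
198 [184, 185, 186, 187, 188]
201 [183, 184, 185, 186, 187]
204 [178, 179, 180, 181, 182, 183, 184, 185]
207 [181, 182, 183, 184, 185, 186, 187]
210 [180, 181, 182, 183]
213 [179, 180, 181, 182]
216 [177, 178, 179, 180, 181]
219 [176, 177, 178, 179, 180]
222 []
225 [174, 175, 176, 177]
228 [173, 174, 175, 176, 177]
231 [172, 173, 174, 175, 176]
234 [171, 172, 173, 174, 175]
237 [170, 171, 172, 173, 174]
240 [169, 170, 171, 172, 173]
243 [167, 168, 169, 170]
246 [167, 168, 169]
```

```bash
python3 - <<'E'
from h import *
np.set_printoptions(linewidth=200,suppress=True,precision=2)
for n in M: print(n,-M[n]["R"].T@M[n]["t"])
t=cv2.imread("pics/top0.png"); hsv=cv2.cvtColor(t,cv2.COLOR_BGR2HSV).astype(int);h,s,v=[hsv[...,i] for i in range(3)]
# arm line
P=[]
for x in list(range(194,202))+list(range(209,220))+list(range(226,240)):
    col=[y for y in range(165,195) if s[y,x]<60 and v[y,x]>120]
    P.append((x,np.mean(col)))
P=np.array(P);k=np.polyfit(P[:,0],P[:,1],1);print("arm px",k,np.abs(np.polyval(k,P[:,0])-P[:,1]).max())
a=onz("top",(195,np.polyval(k,195)),300);b=onz("top",(240,np.polyval(k,240)),300);d=(b-a)/np.linalg.norm(b-a);print("armdir",d,np.degrees(np.arctan2(d[1],d[0])))
for nm,x,z in(("collar",205.7,299),("stem",176.7,299),("tip",245,321)):print(nm,onz("top",(x,np.polyval(k,x)),z))
# print mask of rack region
for y in range(166,218):
    print(y,''.join('Y' if 17<h[y,x]<32 and s[y,x]>110 and v[y,x]>130 else 'W' if s[y,x]<60 and v[y,x]>140 else 'c' if v[y,x]>150 and s[y,x]>90 else '.' for x in range(312,372)))
E
python3 - <<'E'
import cv2,numpy as np
t=cv2.imread("pics/top0.png"); s=cv2.imread("pics/side0.png")
cv2.imwrite("pics/c3.png",np.hstack([cv2.resize(t[164:220,316:372],None,fx=7,fy=7,interpolation=cv2.INTER_NEAREST),cv2.resize(s[180:236,328:384],None,fx=7,fy=7,interpolation=cv2.INTER_NEAREST)]))
E
```

```text
side [-524.69 -813.98 1029.7 ]
top [ 370.66 -178.36 1611.73]
arm px [ -0.34 252.13] 3.9285206658829566
armdir [ 0.3  -0.95  0.  ] -72.36259792899018
collar [540.05 154.59 299.  ]
stem [513.92 236.76 299.  ]
tip [572.08  39.33 321.  ]
166 ............................................................
167 ............................................................
168 ............................................................
169 ............................................................
170 ........................WWW.................................
171 ...............WWWW.....WWWc................................
172 .............WWWWWWW.......c..WWW...........................
173 .............WWWWWWWWWW....c..WWW...........................
174 .............WWWWWW.WWW...c....WW...........................
175 ...............WWWWWWWW..cc.................................
176 ..............WW....WWWW.cc.....W.........WW................
177 .............WWWW.......Wcc..W..WWWWW.....WW................
178 .............WWW........cYc.WWWWWWWWWW..........WWW.........
179 .............WWW.
[... 1813 characters left out ...]
............WWWWWWWWWWWW............WWWW..........
208 ...........................WWW..WW..WWWWW.....WWW...........
209 ....................................WWWWWWWW..WWW...........
210 ......................................WWWWWWWWWWW...........
211 .......................................WWWWWWWWWW...........
212 .......................................WWWWWWWWWWW..........
213 .......................................WWWWWWWWWWW..........
214 ..........................................WWWWW.............
215 .............................................WW.............
216 .............................................W..............
217 ............................................................
```

View pics/c3.png

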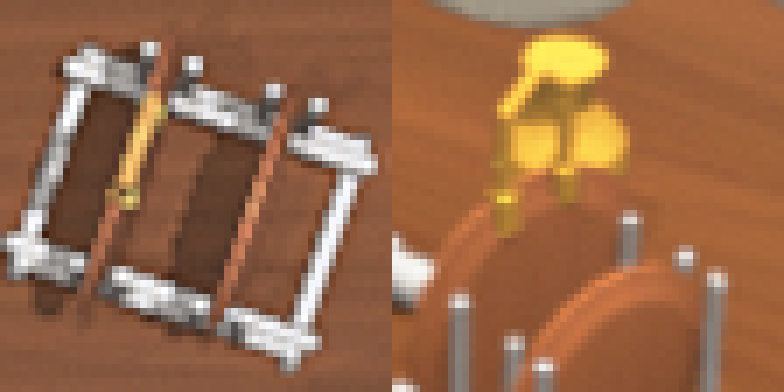

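```bash
python3 - <<'E'
from h import *
np.set_printoptions(linewidth=200,suppress=True,precision=2)
t=cv2.imread("pics/top0.png"); hsv=cv2.cvtColor(t,cv2.COLOR_BGR2HSV).astype(int);h,s,v=[hsv[...,i] for i in range(3)]
from numpy.polynomial import polynomial
P=[]
for x in list(range(194,202))+list(range(210,220))+list(range(226,240)):
    col=[y for y in range(165,190) if s[y,x]<60 and v[y,x]>120 and abs(y-(252.13-.34*x+1))<7]
    P.append((x,np.mean(col)))
P=np.array(P,np.float32);vx,vy,x0,y0=cv2.fitLine(P,cv2.DIST_HUBER,0,.01,.01).ravel();f=lambda x:(x,y0+(x-x0)*vy/vx)
print("arm slope",vy/vx,f(195),f(240))
a=onz("top",f(195),302);b=onz("top",f(240),302);d=(b-a)/np.linalg.norm(b-a);print("armdir",d,np.degrees(np.arctan2(d[1],d[0])))
for nm,x,z in(("collar",206.3,300),("stem",176.7,300),("tip",245,319)):print(nm,onz("top",f(x),z))
# disc lines
def disc(lo,hi,x0,sl,z):
    P=[]
    for y in range(lo,hi):
        xs=[x for x in range(312,372) if abs(x-(x0-(y-lo)*sl))<4 and v[y,x]>145 and s[y,x]>90]
        if xs:P.append((np.mean(xs),y))
    P=np.array(P,np.float32);vx,vy,cx,cy=cv2.fitLine(P,cv2.DIST_HUBER,0,.01,.01).ravel()
    a=onz("top",(cx-12*vx,cy-12*vy),z);b=onz("top",(cx+12*vx,cy+12*vy),z);d=a-b;print("disc yaw",np.degrees(np.arctan2(d[1],d[0])),(a+b)/2,(vx,vy,cx,cy))
disc(174,202,338.5,.33,150);disc(181,205,355.5,.3,120)
# rack corners at z~8
cs=[(327.3,173.5),(320,199.5),(367.5,186),(357.5,212.5)]
W=np.array([onz("top",c,8) for c in cs]);print(W,W.mean(0))
# expected loop legs in side
c=np.array([533.8,-213.7]);
for yaw in(-18,):
    u=np.array([np.cos(np.radians(yaw)),np.sin(np.radians(yaw))])
    for x,z in((-18,198),(-18,154),(18,198),(18,154),(0,217)):
        print(x,z,"side",proj("side",[*(c+u*x),z]),"top",proj("top",[*(c+u*x),z]))
E
```

```text
arm slope -0.36111072 (195, np.float32(186.93927)) (240, np.float32(170.68929))
armdir [ 0.32 -0.95  0.  ] -71.30088189772633
collar [537.65 152.64 300.  ]
stem [509.29 236.43 300.  ]
tip [571.84  39.67 319.  ]
disc yaw 159.74773624555434 [ 538.1  -212.43  150.  ] (np.float32(0.32510012), np.float32(-0.9456796), np.float32(334.65), np.float32(185.8))
disc yaw 160.17372187130576 [ 514.64 -266.33  120.  ] (np.float32(0.31541252), np.float32(-0.94895464), np.float32(351.55), np.float32(193.8))
[[ 597.44 -191.49    8.  ]
 [ 508.26 -164.4     8.  ]
 [ 550.98 -328.26    8.  ]
 [ 460.78 -291.46    8.  ]] [ 529.37 -243.9     8.  ]
-18 198 side [343.21 197.02] top [333.73 191.04]
-18 154 side [343.   208.23] top [333.47 192.49]
18 198 side [351.64 192.93] top [337.13 179.71]
18 154 side [351.29 204.08] top [336.77 181.5 ]
0 217 side [347.57 190.01] top [335.58 184.63]
```

```bash
cat >> h.py <<'E'
from scipy.spatial.transform import Rotation as Ro
def tool(yaw):
    z=np.array([np.cos(np.radians(yaw)),np.sin(np.radians(yaw)),0]);y=np.array([0,0,-1.]);return np.stack([np.cross(y,z),y,z],1)
def plan(pos,yaw,frm=None):
    s=r.observe();q=s["tcp_rot"];R0=Ro.from_quat([q[1],q[2],q[3],q[0]]).as_matrix();p0=np.array(s["eef_pos"]) if frm is None else np.array(frm)
    Rt=min((tool(yaw),tool(yaw+180)),key=lambda T:Ro.from_matrix(R0.T@T).magnitude())
    z=R0[:,2];print("pose",p0.round(1),"y",R0[:,1].round(4),"jawyaw",np.degrees(np.arctan2(z[1],z[0])).round(2),"clock",s["clock"],"F",np.round(s["wrist_force"],2),"gap",round(s["finger_gap"],3))
    print("shift",((R0.T@(np.array(pos)-p0))/150).round(4),"turn",(Ro.from_matrix(R0.T@Rt).as_rotvec()/2/np.pi).round(4))
E
python3 - <<'E'
from h import *
plan([536.4,-214.4,270],-19.5)
E
```

```text
pose [ 205.9 -589.8  230.8] y [-2.e-04  1.e-03 -1.e+00] jawyaw -70.76 clock 0.1 F [ 0.59  0.8  -0.32] gap 1.0
shift [-2.9051 -0.2595 -1.6369] turn [ 1.000e-04 -1.424e-01 -1.000e-04]
```

```bash
python3 -m pendant '[[1,[-0.1,-0.13,-0.05],[0,0,0]],[1,[-0.3,-0.26,-0.16],[0,0,0]],[1,[-0.55,-0.26,-0.3],[0,0,0]],[1,[-0.8,-0.26,-0.45],[0,0,0]],[1,[-0.97,-0.26,-0.55],[0,0,0]],[1,[-0.97,-0.26,-0.55],[0,0,0]],[1,[-0.97,-0.26,-0.55],[0,0,0]],[1,[-0.97,-0.26,-0.55],[0,0,0]],[1,[-0.97,-0.26,-0.55],[0,0,0]],[1,[-0.97,-0.26,-0.55],[0,0,0]]]' && python3 -m pendant '[[1,[-0.25,0,-0.14],[0,0,0]],[1,[-0.5,0,-0.28],[0,0,0]],[1,[-0.75,0,-0.42],[0,0,0]],[1,[-0.97,0,-0.55],[0,0,0]],[1,[-0.97,0,-0.55],[0,-0.02,0]],[1,[-0.97,0,-0.55],[0,-0.04,0]],[1,[-0.97,0,-0.55],[0,-0.06,0]],[1,[-0.97,0,-0.55],[0,-0.08,0]],[1,[-0.97,0,-0.55],[0,-0.1,0]],[1,[-0.97,0,-0.55],[0,-0.12,0]]]'; python3 - <<'E'
from h import *
plan([536.4,-214.4,270],-19.5)
E
```

```text
clock: 1.1
eef_pos: [315.6, -464.8, 270.1]
tcp_rot: [0.118, -0.118, 0.697, -0.697]
wrist_force: [-0.2, -1.0, 0.2]
finger_gap: 1.002
clock: 2.1
eef_pos: [426.1, -338.9, 270.2]
tcp_rot: [0.368, -0.368, 0.604, -0.604]
wrist_force: [0.3, -0.5, -1.0]
finger_gap: 0.999
pose [ 426.1 -338.9  270.2] y [-1.e-04  0.e+00 -1.e+00] jawyaw -27.31 clock 2.1 F [ 0.3  -0.48 -1.03] gap 0.999
shift [-1.0747  0.0013  0.2728] turn [ 0.     -0.0217  0.    ]
```

```bash
python3 - <<'E'
from h import *
for n,c in(("side",(180,280,300,440)),("top",(140,240,180,380))):
    im=vision.read_camera(n)[:,:,::-1]; cv2.imwrite(f"pics/{n}1.png",im)
s=cv2.imread("pics/side1.png");t=cv2.imread("pics/top1.png")
cv2.imwrite("pics/c4.png",np.hstack([cv2.resize(s[130:250,230:430],None,fx=2,fy=2),cv2.resize(t[130:250,160:360],None,fx=2,fy=2)]))
cv2.imwrite("pics/c5.png",np.hstack([cv2.resize(s[180:230,325:375],None,fx=8,fy=8,interpolation=cv2.INTER_NEAREST),cv2.resize(s[130:180,240:290],None,fx=8,fy=8,interpolation=cv2.INTER_NEAREST)]))
E
```

```text
(no output)
```

View pics/c4.png

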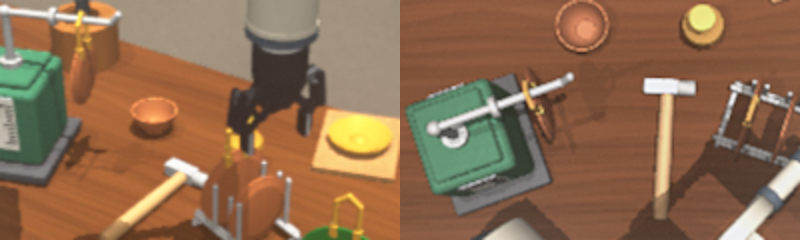

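View pics/c5.png

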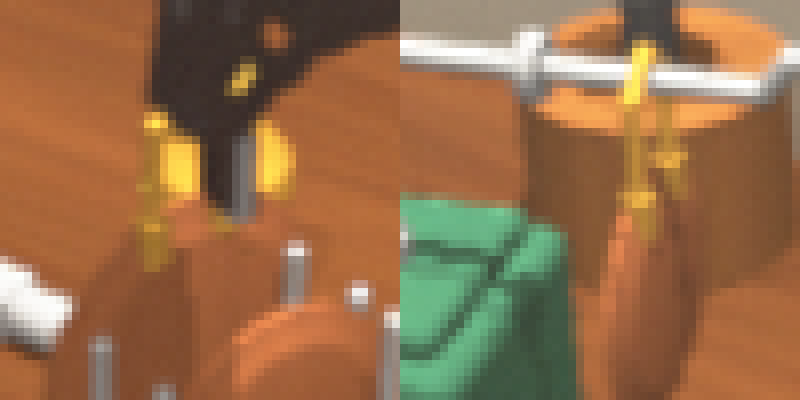

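```bash
python3 - <<'E'
from h import *
np.set_printoptions(suppress=True,precision=2)
yw=np.radians(-19.5);u=np.array([np.cos(yw),np.sin(yw)])
for c in([536.4,-214.4],[534,-213.7]):
  for x in(-18,18): print(c,x,proj("side",[*(np.array(c)+u*x),176]),[proj("top",[*(np.array(c)+u*x),z]).round(1) for z in(198,)])
# scale: side/top pairs
t=cv2.imread("pics/top1.png")
for nm,p,q in(("collar c",(206.3,177.6+.9),(256.6,138.3)),("tip",(245,168.5),(289.3,137.5)),("stem",(176.7,194),(234,136.3))):
    print(nm,tri(p,q))
# side rays onto arm vertical plane: points along root+dir
root=np.array([538,145.6]);d=np.array([.309,-.951])
for y in(-7,0,30,45,50,55,60,95,111): print(y,"side",proj("side",[*(root+d*y),305]),"top",proj("top",[*(root+d*y),305]))
E
python3 - <<'E'
import cv2,numpy as np
s=cv2.imread("pics/side1.png");t=cv2.imread("pics/top1.png")
cv2.imwrite("pics/c6.png",np.hstack([cv2.resize(s[120:170,225:295],None,fx=8,fy=8)[:, :],cv2.resize(t[160:210,218:248],None,fx=8,fy=8)]))
E
```

```text
[536.4, -214.4] -18 [343.61 202.28] [array([333.8, 190.1])]
[536.4, -214.4] 18 [352.15 198.29] [array([337.5, 178.9])]
[534, -213.7] -18 [343.04 202.57] [array([333.6, 190.9])]
[534, -213.7] 18 [351.59 198.58] [array([337.3, 179.7])]
collar c (array([548.97, 157.5 , 291.86]), np.float64(7.106060260568498))
tip (array([573.83,  39.42, 316.36]), np.float64(1.6950857369495858))
stem (array([510.41, 235.21, 295.81]), np.float64(6.322080033555786))
-7 side [256.02 136.79] top [205.99 183.28]
0 side [257.94 137.02] top [208.35 182.46]
30 side [266.19 137.99] top [218.45 178.95]
45 side [270.34 138.48] top [223.51 177.19]
50 side [271.72 138.64] top [225.19 176.61]
55 side [273.11 138.81] top [226.87 176.02]
60 side [274.5  138.97] top [228.56 175.44]
95 side [284.29 140.13] top [240.33 171.34]
111 side [288.8  140.66] top [245.71 169.47]
```

View pics/c6.png

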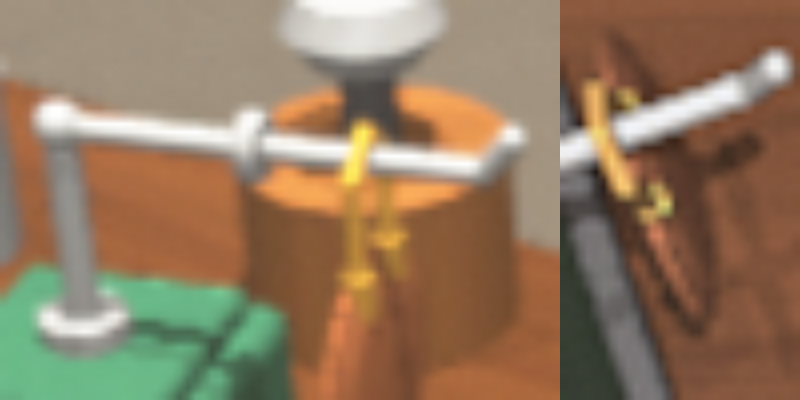

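```bash
python3 -m pendant '[[1,[-0.25,0,0.06],[0,-0.01,0]],[1,[-0.5,0,0.12],[0,-0.02,0]],[1,[-0.75,0,0.19],[0,-0.0217,0]],[1,[-0.9,0,0.23],[0,-0.0217,0]],[1,[-1,0,0.275],[0,-0.0217,0]],[1,[-1,0,0.275],[0,-0.0217,0]],[1,[-1,0,0.275],[0,-0.0217,0]],[1,[-1,0,0.275],[0,-0.0217,0]],[1,[-1,0,0.275],[0,-0.0217,0]],[1,[-1,0,0.275],[0,-0.0217,0]]]'; python3 - <<'E'
from h import *
plan([537,-214.6,159],-19.5)
im=vision.read_camera("side")[:,:,::-1]; cv2.imwrite("pics/side2.png",cv2.resize(im[120:260,280:440],None,fx=5,fy=4))
E
```

```text
clock: 3.2
eef_pos: [531.9, -225.1, 270.3]
tcp_rot: [-0.406, 0.407, -0.579, 0.579]
wrist_force: [-0.1, -0.9, -0.3]
finger_gap: 1.0
pose [ 531.9 -225.1  270.3] y [-0.e+00 -1.e-04 -1.e+00] jawyaw -19.82 clock 3.2 F [-0.13 -0.86 -0.26] gap 1.0
shift [-0.0777  0.7423  0.0083] turn [-0.     -0.0009  0.    ]
```

View pics/side2.png

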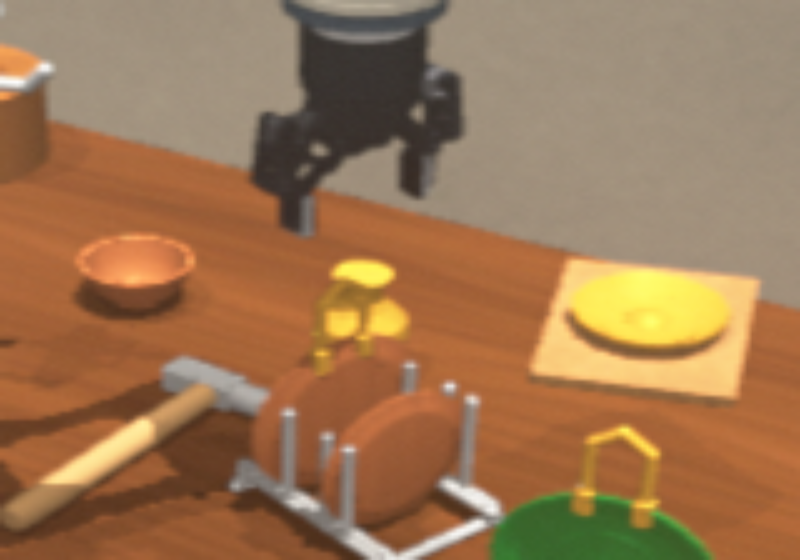

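```bash
python3 -m pendant '[[1,[-0.078,0,0.01],[0,0,0]],[1,[-0.078,0.12,0.01],[0,0,0]],[1,[-0.078,0.24,0.01],[0,0,0]],[1,[-0.078,0.36,0.01],[0,0,0]],[1,[-0.078,0.48,0.01],[0,0,0]],[1,[-0.078,0.58,0.01],[0,0,0]],[1,[-0.078,0.66,0.01],[0,0,0]],[1,[-0.078,0.72,0.01],[0,0,0]],[1,[-0.078,0.742,0.01],[0,0,0]],[1,[-0.078,0.742,0.01],[0,0,0]]]'; python3 - <<'E'
from h import *
plan([537,-214.6,159],-19.5)
im=vision.read_camera("side")[:,:,::-1]; cv2.imwrite("pics/side3.png",cv2.resize(im[140:240,300:400],None,fx=6,fy=6))
E
```

```text
clock: 4.25
eef_pos: [537.7, -213.9, 158.9]
tcp_rot: [0.407, -0.407, 0.578, -0.578]
wrist_force: [-0.0, 0.5, 0.9]
finger_gap: 0.999
pose [ 537.7 -213.9  158.9] y [-2.e-04  2.e-04 -1.e+00] jawyaw -19.75 clock 4.25 F [-0.03  0.52  0.86] gap 0.999
shift [ 0.0062 -0.001  -0.0029] turn [ 0.     -0.0007 -0.    ]
```

View pics/side3.png

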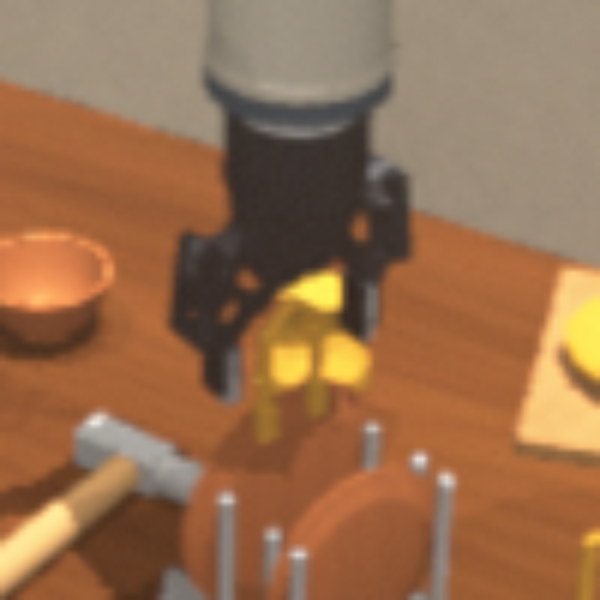

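The legs, at x≈265 and 318 in the crop, sit centred between the pads at about 230 and 362. Closing.

```bash
python3 -m pendant '[[0.8,[0,0,0],[0,0,0]],[0.7,[0,0,0],[0,0,0]],[0.6,[0,0,0],[0,0,0]],[0.5,[0,0,0],[0,0,0]],[0.4,[0,0,0],[0,0,0]],[0.3,[0,0,0],[0,0,0]],[0.3,[0,0,0],[0,0,0]],[0.3,[0,0,0],[0,0,0]],[0.3,[0,0,0],[0,0,0]],[0.3,[0,0,0],[0,0,0]]]' 80; python3 - <<'E'
from h import *
plan([537,-214.6,159],-19.5); print(r.observe()["ft_torque"])
im=vision.read_camera("side")[:,:,::-1]; cv2.imwrite("pics/side4.png",cv2.resize(im[140:240,300:400],None,fx=6,fy=6))
E
```

```text
clock: 5.3
eef_pos: [537.9, -214.2, 159.5]
tcp_rot: [-0.407, 0.407, -0.578, 0.579]
wrist_force: [0.1, 0.5, 6.2]
finger_gap: 0.493
pose [ 537.9 -214.2  159.5] y [ 7.e-04 -4.e-04 -1.e+00] jawyaw -19.75 clock 5.3 F [0.12 0.5  6.2 ] gap 0.493
shift [ 0.0048  0.0032 -0.0046] turn [-0.0001 -0.0007  0.    ]
[0.1573522  0.24455865 0.02765936]
```

View pics/side4.png

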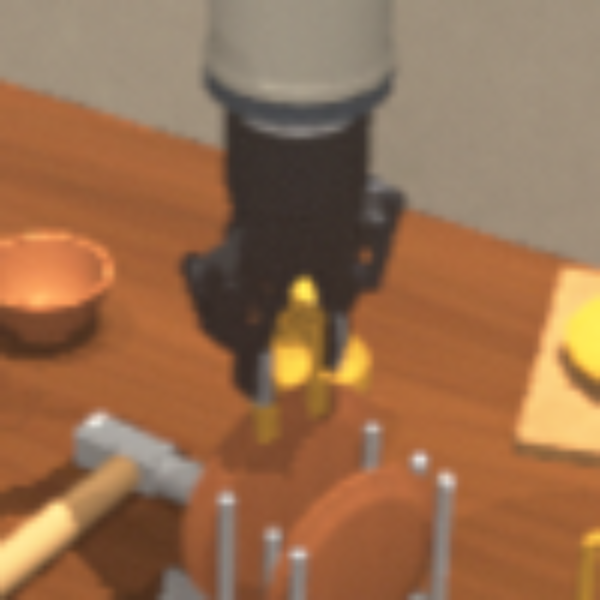

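```bash
python3 -m pendant '[[0.3,[0,-0.04,0],[0,0,0]],[0.3,[0,-0.12,0],[0,0,0]],[0.3,[0,-0.24,0],[0,0,0]],[0.3,[0,-0.38,0],[0,0,0]],[0.3,[0,-0.52,0],[0,0,0]],[0.3,[0,-0.66,0],[0,0,0]],[0.3,[0,-0.8,0],[0,0,0]],[0.3,[0,-0.9,0],[0,0,0]],[0.3,[0,-0.97,0],[0,0,0]],[0.3,[0,-1,0],[0,0,0]]]'; python3 - <<'E'
from h import *
plan([537,-214.6,159],-19.5); print(r.observe()["ft_torque"])
for n in("side","top"):
  im=vision.read_camera(n)[:,:,::-1]; cv2.imwrite(f"pics/{n}5.png",im)
s=cv2.imread("pics/side5.png");t=cv2.imread("pics/top5.png")
cv2.imwrite("pics/c7.png",np.hstack([cv2.resize(s[110:250,290:430],None,fx=4,fy=4),cv2.resize(t[120:260,290:350],None,fx=4,fy=4)]))
E
```

```text
clock: 6.35
eef_pos: [537.8, -214.1, 310.3]
tcp_rot: [-0.407, 0.407, -0.578, 0.579]
wrist_force: [-0.1, -0.5, -2.6]
finger_gap: 0.491
pose [ 537.8 -214.1  310.3] y [ 1.3e-03 -7.0e-04 -1.0e+00] jawyaw -19.75 clock 6.35 F [-0.07 -0.49 -2.64] gap 0.491
shift [ 0.0048  1.009  -0.0055] turn [-0.0002 -0.0007  0.    ]
[-0.02100942 -0.01523481 -0.02765818]
```

View pics/c7.png

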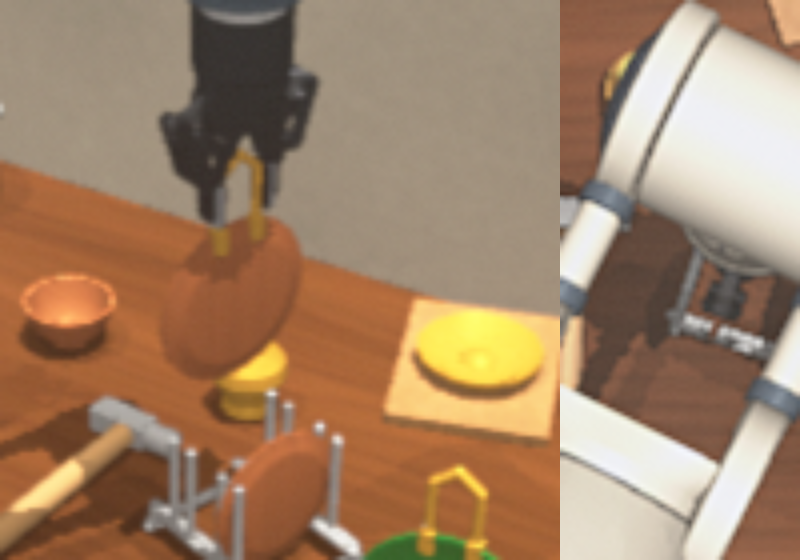

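```bash
python3 - <<'E'
from h import *
np.set_printoptions(suppress=True,precision=2)
plan([582,-100,310],18)
print(np.round(r.observe()["wrist_force"],2))
yw=np.radians(-19.75);u=np.array([np.cos(yw),np.sin(yw)])
for dz in(42,47,52):
  L=310.3+dz
  print(dz,[proj("side",[*(np.array([537.8,-214.1])+u*x),L+z]).round(1) for x,z in((0,11),(-18,-8),(18,-8),(-18,-52))])
E
```

```text
pose [ 537.7 -214.   309.4] y [ 0. -0. -1.] jawyaw -19.75 clock 6.45 F [-0.1   0.16 -2.87] gap 0.492
shift [-0.82 -0.    0.02] turn [-0.  -0.1  0. ]
[-0.1   0.16 -2.87]
42 [array([349.4, 148.8]), array([344.6, 156.2]), array([353.8, 152.6]), array([344.4, 168.8])]
47 [array([349.4, 147.3]), array([344.7, 154.7]), array([353.8, 151.1]), array([344.4, 167.4])]
52 [array([349.5, 145.9]), array([344.7, 153.3]), array([353.9, 149.7]), array([344.4, 166. ])]
```

Side view: the tray is clear of the rack, with its loop peak at (350.8,147.5), where a loop top 47 mm above the TCP would put it. It weighs about 2.8 N, so I expect about 16 mm of sink. Carrying it toward the arm now.

```bash
python3 -m pendant '[[0.3,[-0.04,0,0],[0,-0.01,0]],[0.3,[-0.12,0,0],[0,-0.02,0]],[0.3,[-0.22,0,0],[0,-0.03,0]],[0.3,[-0.33,0,0.005],[0,-0.045,0]],[0.3,[-0.45,0,0.01],[0,-0.06,0]],[0.3,[-0.56,0,0.015],[0,-0.075,0]],[0.3,[-0.66,0,0.02],[0,-0.09,0]],[0.3,[-0.74,0,0.02],[0,-0.1,0]],[0.3,[-0.79,0,0.02],[0,-0.105,0]],[0.3,[-0.82,0,0.02],[0,-0.105,0]]]'; python3 - <<'E'
from h import *
plan([582.8,0,286],18)
E
```

```text
clock: 7.45
eef_pos: [581.9, -98.7, 308.3]
tcp_rot: [-0.572, 0.572, -0.416, 0.415]
wrist_force: [-0.5, -0.8, -2.3]
finger_gap: 0.494
pose [581.9 -98.7 308.3] y [-1.1e-03  3.0e-04 -1.0e+00] jawyaw 18.07 clock 7.45 F [-0.48 -0.78 -2.31] gap 0.494
shift [-0.6239  0.1492  0.2099] turn [ 0.0002  0.0002 -0.0001]
```

```bash
python3 -m pendant '[[0.3,[-0.05,0.01,0.02],[0,0,0]],[0.3,[-0.13,0.03,0.05],[0,0,0]],[0.3,[-0.23,0.06,0.08],[0,0,0]],[0.3,[-0.35,0.09,0.12],[0,0,0]],[0.3,[-0.46,0.12,0.16],[0,0,0]],[0.3,[-0.54,0.14,0.19],[0,0,0]],[0.3,[-0.6,0.15,0.21],[0,0,0]],[0.3,[-0.63,0.15,0.22],[0,0,0]],[0.3,[-0.64,0.15,0.226],[0,0,0]],[0.3,[-0.64,0.15,0.226],[0,0,0]]]'; python3 - <<'E'
from h import *
plan([584.4,2.9,286],18)
for n in("side","top"):
  im=vision.read_camera(n)[:,:,::-1]; cv2.imwrite(f"pics/{n}6.png",im)
s=cv2.imread("pics/side6.png");t=cv2.imread("pics/top6.png")
cv2.imwrite("pics/c8.png",np.hstack([cv2.resize(s[90:220,220:340],None,fx=4,fy=4),cv2.resize(t[120:250,185:265],None,fx=4,fy=4)]))
E
```

```text
clock: 8.45
eef_pos: [584.7, 2.4, 286.7]
tcp_rot: [0.572, -0.572, 0.415, -0.416]
wrist_force: [0.1, -0.2, -2.3]
finger_gap: 0.491
pose [584.7   2.4 286.7] y [ 4.e-04 -1.e-04 -1.e+00] jawyaw 18.05 clock 8.45 F [ 0.1  -0.21 -2.28] gap 0.491
shift [-0.0041  0.0044 -0.0009] turn [-0.      0.0001  0.    ]
```

View pics/c8.png

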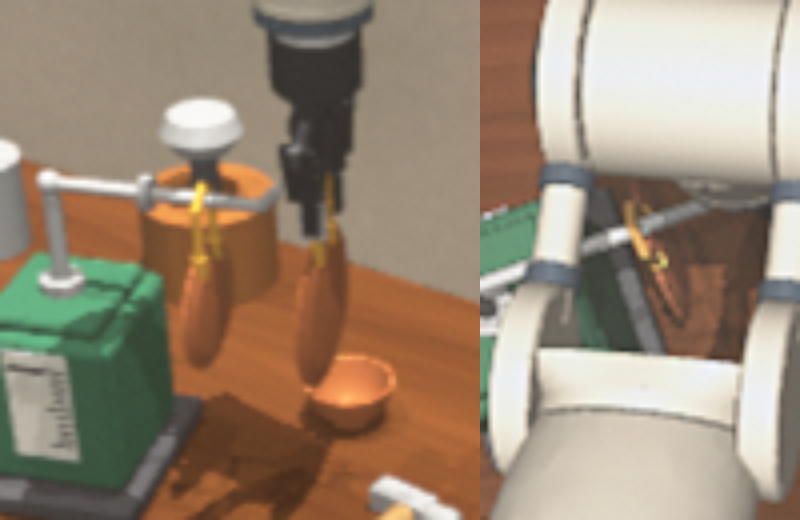

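```bash
python3 -m pendant '[[0.3,[-0.02,0,0],[0,0,0]],[0.3,[-0.06,0,0],[0,0,0]],[0.3,[-0.1,0,0],[0,0,0]],[0.3,[-0.14,0,0],[0,0,0]],[0.3,[-0.18,0,0],[0,0,0]],[0.3,[-0.22,0,0],[0,0,0]],[0.3,[-0.25,0,0],[0,0,0]],[0.3,[-0.25,0,0],[0,0,0]],[0.3,[-0.25,0,0],[0,0,0]],[0.3,[-0.25,0,0],[0,0,0]]]'; python3 - <<'E'
from h import *
plan([584.4,2.9,286],18)
im=vision.read_camera("side")[:,:,::-1]; cv2.imwrite(f"pics/side7.png",im)
cv2.imwrite("pics/c9.png",cv2.resize(im[110:190,250:330],None,fx=7,fy=7))
E
```

```text
clock: 9.55
eef_pos: [573.0, 38.0, 286.4]
tcp_rot: [-0.572, 0.572, -0.415, 0.415]
wrist_force: [0.4, -0.4, -1.1]
finger_gap: 0.491
pose [573.   38.  286.4] y [-0.e+00 -1.e-04 -1.e+00] jawyaw 18.04 clock 9.55 F [ 0.36 -0.39 -1.09] gap 0.491
shift [ 2.46e-01  3.00e-03 -1.00e-04] turn [0.     0.0001 0.    ]
```

View pics/c9.png

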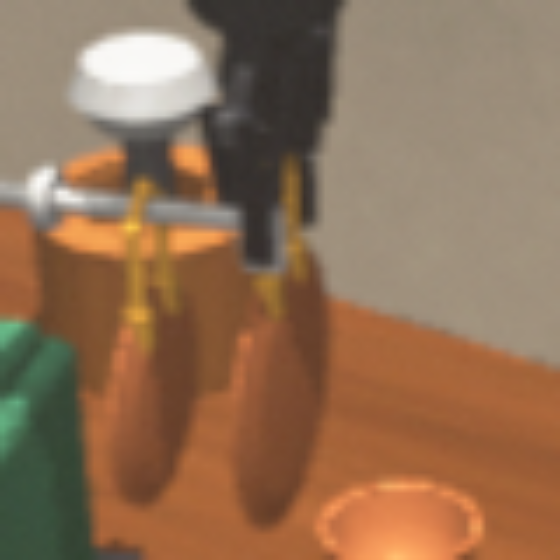

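```bash
python3 -m pendant '[[0.3,[-0.02,0,0],[0,0,0]],[0.3,[-0.05,0,0],[0,0,0]],[0.3,[-0.08,0,0],[0,0,0]],[0.3,[-0.11,0,0],[0,0,0]],[0.3,[-0.14,0,0],[0,0,0]],[0.3,[-0.17,0,0],[0,0,0]],[0.3,[-0.2,0,0],[0,0,0]],[0.3,[-0.22,0,0],[0,0,0]],[0.3,[-0.235,0,0],[0,0,0]],[0.3,[-0.235,0,0],[0,0,0]]]'; python3 - <<'E'
from h import *
plan([584.4,2.9,286],18)
for n in("side","top"):
  im=vision.read_camera(n)[:,:,::-1]; cv2.imwrite(f"pics/{n}8.png",im); print(np.round(r.observe()["wrist_force"],2),np.round(r.observe()["ft_torque"],2))
s=cv2.imread("pics/side8.png");t=cv2.imread("pics/top8.png")
cv2.imwrite("pics/c10.png",np.hstack([cv2.resize(s[110:190,240:310],None,fx=7,fy=7),cv2.resize(t[140:220,205:245],None,fx=7,fy=7)]))
E
```

```text
clock: 10.6
eef_pos: [561.9, 71.9, 286.5]
tcp_rot: [0.572, -0.572, 0.415, -0.415]
wrist_force: [0.2, -0.0, -2.4]
finger_gap: 0.494
pose [561.9  71.9 286.5] y [-0.  0. -1.] jawyaw 18.07 clock 10.6 F [ 0.23 -0.04 -2.38] gap 0.494
shift [ 4.839e-01  3.200e-03 -2.000e-04] turn [ 0.      0.0002 -0.    ]
[ 0.1   0.21 -1.6 ] [-0.01  0.04  0.02]
[ 0.17  0.1  -2.65] [-0.03  0.01 -0.01]
```

View pics/c10.png

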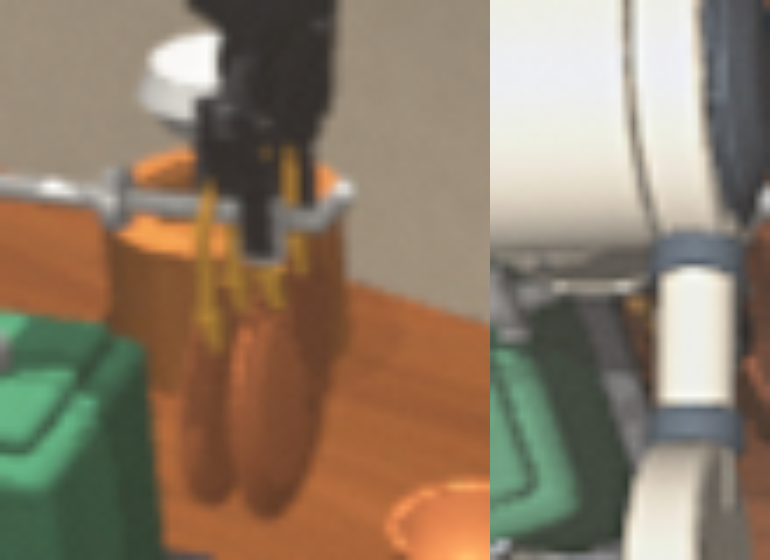

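Side view: the arm passes between the finger and the far leg, at crop (285–300,215), and the tip at (345,190) is outside the tray. The two dishes do not touch. Lowering to just above contact.

```bash
python3 -m pendant '[[0.3,[0,0.01,0],[0,0,0]],[0.3,[0,0.03,0],[0,0,0]],[0.3,[0,0.05,0],[0,0,0]],[0.3,[0,0.07,0],[0,0,0]],[0.3,[0,0.09,0],[0,0,0]],[0.3,[0,0.11,0],[0,0,0]],[0.3,[0,0.125,0],[0,0,0]],[0.3,[0,0.14,0],[0,0,0]],[0.3,[0,0.15,0],[0,0,0]],[0.3,[0,0.15,0],[0,0,0]]]';  python3 -m pendant '[[0.3,[0,0.005,0],[0,0,0]],[0.3,[0,0.01,0],[0,0,0]],[0.3,[0,0.015,0],[0,0,0]],[0.3,[0,0.02,0],[0,0,0]],[0.3,[0,0.025,0],[0,0,0]],[0.3,[0,0.03,0],[0,0,0]],[0.3,[0,0.035,0],[0,0,0]],[0.3,[0,0.04,0],[0,0,0]],[0.3,[0,0.04,0],[0,0,0]],[0.3,[0,0.04,0],[0,0,0]]]'; python3 - <<'E'
from h import *
plan([584.4,2.9,286],18)
F=[]
for i in range(4):
  im=vision.read_camera("side")[:,:,::-1]; F.append(r.observe()["wrist_force"][2])
print(np.round(F,2)); cv2.imwrite("pics/c11.png",cv2.resize(im[110:190,240:310],None,fx=7,fy=7));cv2.imwrite("pics/side9.png",im)
E
```

```text
clock: 11.7
eef_pos: [561.9, 71.7, 263.8]
tcp_rot: [-0.572, 0.572, -0.415, 0.415]
wrist_force: [-0.2, -0.6, -0.8]
finger_gap: 0.49
clock: 12.7
eef_pos: [562.0, 71.7, 258.0]
tcp_rot: [0.572, -0.572, 0.415, -0.415]
wrist_force: [-0.4, -0.3, -1.8]
finger_gap: 0.49
pose [562.   71.7 258. ] y [ 0.  0. -1.] jawyaw 18.05 clock 12.7 F [-0.43 -0.27 -1.78] gap 0.49
shift [ 4.823e-01 -1.867e-01 -2.000e-04] turn [-0.      0.0001 -0.    ]
[-2.68 -2.7  -1.35 -1.69]
```

View pics/c11.png

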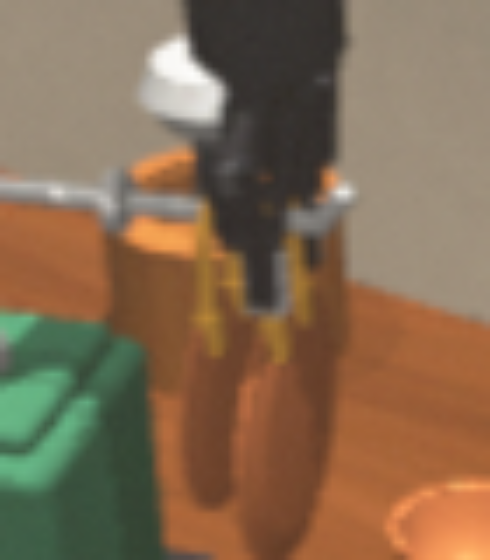

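```bash
python3 -m pendant '[[0.3,[0,0.004,0],[0,0,0]],[0.3,[0,0.01,0],[0,0,0]],[0.3,[0,0.016,0],[0,0,0]],[0.3,[0,0.023,0],[0,0,0]],[0.3,[0,0.03,0],[0,0,0]],[0.3,[0,0.037,0],[0,0,0]],[0.3,[0,0.044,0],[0,0,0]],[0.3,[0,0.051,0],[0,0,0]],[0.3,[0,0.056,0],[0,0,0]],[0.3,[0,0.06,0],[0,0,0]]]'; python3 - <<'E'
from h import *
plan([584.4,2.9,286],18)
F=[]
for i in range(8):
  im=vision.read_camera("side")[:,:,::-1]; F.append(r.observe()["wrist_force"][2])
print(np.round(F,2),np.mean(F)); cv2.imwrite("pics/c12.png",cv2.resize(im[110:190,240:310],None,fx=7,fy=7));cv2.imwrite("pics/side10.png",im)
E
```

```text
clock: 13.9
eef_pos: [562.0, 71.7, 248.9]
tcp_rot: [0.572, -0.572, 0.415, -0.415]
wrist_force: [0.5, 0.5, 0.1]
finger_gap: 0.499
pose [562.   71.7 248.9] y [ 1.e-04 -0.e+00 -1.e+00] jawyaw 18.05 clock 13.9 F [0.48 0.5  0.06] gap 0.499
shift [ 4.822e-01 -2.471e-01 -3.000e-04] turn [-0.      0.0001  0.    ]
[-0.71 -0.37  0.18 -0.39  0.    0.01 -0.22  0.02] -0.18468095507224383
```

View pics/c12.png

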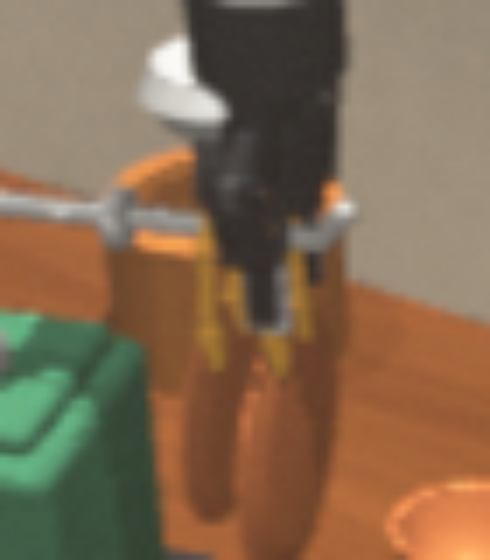

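```bash
python3 - <<'E'
from h import *
# arm shift in side view by subpixel template match on stem/arm/collar section + tip
a=cv2.imread("pics/side8.png").astype(np.float32);
d=np.array([.309,-.951]);root=np.array([538,145.6])
p0=proj("side",[*root,305]);p1=proj("side",[*root,290]);print("px per mm",(p1-p0)/15)
for nm in("side9","side10"):
  b=cv2.imread(f"pics/{nm}.png").astype(np.float32)
  for(x0,x1,y0,y1)in((236,252,128,146),(283,293,130,146)):
    T=cv2.resize(a[y0:y1,x0:x1],None,fx=8,fy=8,interpolation=cv2.INTER_CUBIC);S=cv2.resize(b[y0-4:y1+10,x0-3:x1+3],None,fx=8,fy=8,interpolation=cv2.INTER_CUBIC)
    m=cv2.matchTemplate(S,T,cv2.TM_CCOEFF_NORMED);_,v,_,l=cv2.minMaxLoc(m);print(nm,(l[0]/8-3,l[1]/8-4),v)
E
```

```text
px per mm [0.02601945 0.26087683]
side9 (1.0, 0.375) 0.9639766812324524
side9 (0.5, 0.5) 0.8482159376144409
side10 (2.125, 2.875) 0.9080794453620911
side10 (0.75, 2.75) 0.8617470860481262
```

The arm has sunk about 11 mm, estimated from the 2.8 px image shift, and the wrist still carries about 0.2 N. I'll lower a little further and then check.

```bash
python3 -m pendant '[[0.3,[0,0.003,0],[0,0,0]],[0.3,[0,0.006,0],[0,0,0]],[0.3,[0,0.009,0],[0,0,0]],[0.3,[0,0.011,0],[0,0,0]],[0.3,[0,0.011,0],[0,0,0]],[0.3,[0,0.011,0],[0,0,0]],[0.3,[0,0.011,0],[0,0,0]],[0.3,[0,0.011,0],[0,0,0]],[0.3,[0,0.011,0],[0,0,0]],[0.3,[0,0.011,0],[0,0,0]]]'; python3 - <<'E'
from h import *
plan([584.4,2.9,286],18)
F=[]
for i in range(12):
  im=vision.read_camera("side")[:,:,::-1]; F.append(r.observe()["wrist_force"])
F=np.array(F);print(F.mean(0).round(2),(F.std(0)/12**.5).round(2));cv2.imwrite("pics/side11.png",im)
E
```

```text
clock: 15.3
eef_pos: [562.0, 71.7, 247.3]
tcp_rot: [0.572, -0.572, 0.415, -0.415]
wrist_force: [0.3, -0.3, 0.4]
finger_gap: 0.496
pose [562.   71.7 247.3] y [-0.  0. -1.] jawyaw 18.05 clock 15.3 F [ 0.29 -0.35  0.37] gap 0.496
shift [ 0.4822 -0.2578  0.    ] turn [-0.      0.0001 -0.    ]
[ 0.56 -0.14 -0.2 ] [0.15 0.1  0.1 ]
```

```bash
python3 -m pendant '[[0.45,[0,0,0],[0,0,0]],[0.47,[0,0,0],[0,0,0]],[0.48,[0,0,0],[0,0,0]],[0.49,[0,0,0],[0,0,0]],[0.5,[0,0,0],[0,0,0]],[0.51,[0,0,0],[0,0,0]],[0.52,[0,0,0],[0,0,0]],[0.53,[0,0,0],[0,0,0]],[0.54,[0,0,0],[0,0,0]],[0.55,[0,0,0],[0,0,0]]]' 20; python3 - <<'E'
from h import *
plan([584.4,2.9,286],18)
im=vision.read_camera("side")[:,:,::-1];cv2.imwrite("pics/side12.png",im);cv2.imwrite("pics/c13.png",cv2.resize(im[110:200,240:310],None,fx=6,fy=6))
a=cv2.imread("pics/side8.png").astype(np.float32)
for nm in("side11","side12"):
  b=cv2.imread(f"pics/{nm}.png").astype(np.float32)
  for(x0,x1,y0,y1)in((236,252,128,146),(283,293,130,146)):
    T=cv2.resize(a[y0:y1,x0:x1],None,fx=8,fy=8,interpolation=cv2.INTER_CUBIC);S=cv2.resize(b[y0-4:y1+10,x0-3:x1+3],None,fx=8,fy=8,interpolation=cv2.INTER_CUBIC)
    m=cv2.matchTemplate(S,T,cv2.TM_CCOEFF_NORMED);_,v,_,l=cv2.minMaxLoc(m);print(nm,(l[0]/8-3,l[1]/8-4),v)
E
```

```text
clock: 16.9
eef_pos: [561.9, 71.7, 247.3]
tcp_rot: [-0.572, 0.572, -0.415, 0.415]
wrist_force: [1.3, 0.9, -1.2]
finger_gap: 0.55
pose [561.9  71.7 247.3] y [-2.e-04 -0.e+00 -1.e+00] jawyaw 18.05 clock 16.9 F [ 1.3   0.92 -1.2 ] gap 0.55
shift [ 0.4824 -0.2581  0.0005] turn [ 0.      0.0001 -0.    ]
side11 (1.75, 3.25) 0.904287576675415
side11 (0.875, 3.125) 0.8464226126670837
side12 (1.625, 3.125) 0.9075259566307068
side12 (1.0, 3.0) 0.8407624363899231
```

View pics/c13.png

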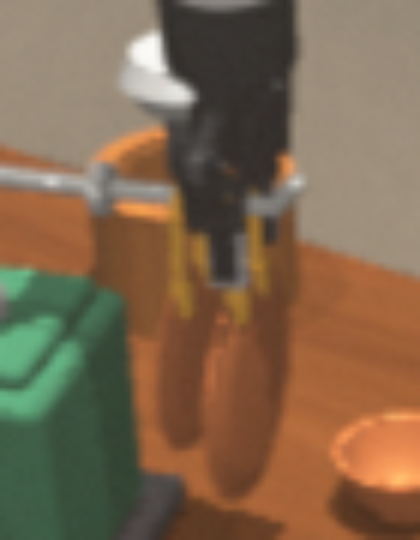

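```bash
python3 -m pendant '[[0.58,[0,0,0],[0,0,0]],[0.61,[0,0,0],[0,0,0]],[0.64,[0,0,0],[0,0,0]],[0.67,[0,0,0],[0,0,0]],[0.7,[0,0,0],[0,0,0]],[0.75,[0,0,0],[0,0,0]],[0.8,[0,0,0],[0,0,0]],[0.85,[0,0,0],[0,0,0]],[0.9,[0,0,0],[0,0,0]],[0.9,[0,0,0],[0,0,0]]]'; python3 - <<'E'
from h import *
plan([584.4,2.9,286],18)
im=vision.read_camera("side")[:,:,::-1];cv2.imwrite("pics/side13.png",im);cv2.imwrite("pics/c14.png",cv2.resize(im[110:200,240:310],None,fx=6,fy=6))
E
```

```text
clock: 17.95
eef_pos: [562.0, 71.7, 247.3]
tcp_rot: [-0.572, 0.572, -0.415, 0.415]
wrist_force: [-0.7, 0.2, -0.1]
finger_gap: 0.896
pose [562.   71.7 247.3] y [ 0. -0. -1.] jawyaw 18.05 clock 17.95 F [-0.67  0.21 -0.09] gap 0.896
shift [ 4.823e-01 -2.578e-01 -1.000e-04] turn [-0.      0.0001  0.    ]
```

View pics/c14.png

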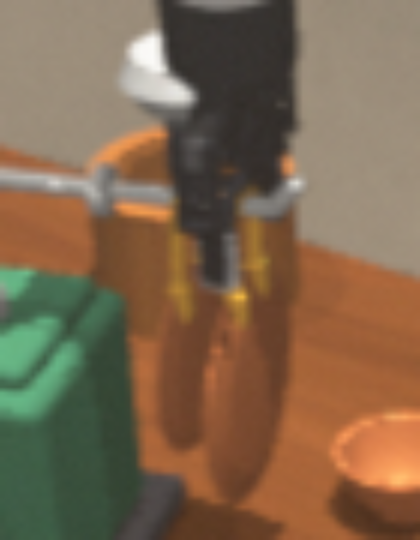

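```bash
python3 -m pendant '[[0.9,[0,-0.03,0],[0,0,0]],[0.9,[0,-0.08,0],[0,0,0]],[0.9,[0,-0.14,0],[0,0,0]],[0.9,[0,-0.21,0],[0,0,0]],[0.9,[0,-0.28,0],[0,0,0]],[0.9,[0,-0.37,0],[0,0,0]],[0.9,[0,-0.5,0],[0,0,0]],[0.9,[0,-0.65,0],[0,0,0]],[0.9,[0,-0.8,0],[0,0,0]],[0.9,[0,-0.9,0],[0,0,0]]]'; python3 -m pendant '[[0.9,[0.1,0,0],[0,0,0]],[0.9,[0.3,0,0],[0,0,0]],[0.9,[0.5,0,0],[0,0,0]],[0.9,[0.7,0,0],[0,0,0]],[0.9,[0.85,0,0],[0,0,0]],[0.9,[0.95,0,0],[0,0,0]],[0.9,[1,0,0],[0,0,0]],[0.9,[1,0,0],[0,0,0]],[0.9,[1,0,0],[0,0,0]],[0.9,[1,0,0],[0,0,0]]]'; python3 - <<'E'
from h import *
plan([584.4,2.9,286],18)
for n in("side","top"):
  im=vision.read_camera(n)[:,:,::-1]; cv2.imwrite(f"pics/{n}14.png",im)
s=cv2.imread("pics/side14.png");t=cv2.imread("pics/top14.png")
cv2.imwrite("pics/c15.png",np.hstack([cv2.resize(s[110:200,230:310],None,fx=6,fy=6),cv2.resize(t[130:220,195:245],None,fx=6,fy=6)]))
E
```

```text
clock: 19.0
eef_pos: [562.2, 71.7, 384.9]
tcp_rot: [0.573, -0.572, 0.415, -0.416]
wrist_force: [0.3, 0.4, -0.4]
finger_gap: 0.903
clock: 20.0
eef_pos: [608.3, -70.1, 382.5]
tcp_rot: [0.573, -0.572, 0.415, -0.415]
wrist_force: [0.2, -0.3, -0.0]
finger_gap: 0.903
pose [608.3 -70.1 382.5] y [ 1.e-04  2.e-04 -1.e+00] jawyaw 18.11 clock 20.0 F [ 0.15 -0.34 -0.02] gap 0.903
shift [-5.117e-01  6.432e-01 -2.000e-04] turn [-0.      0.0003 -0.    ]
```

View pics/c15.png

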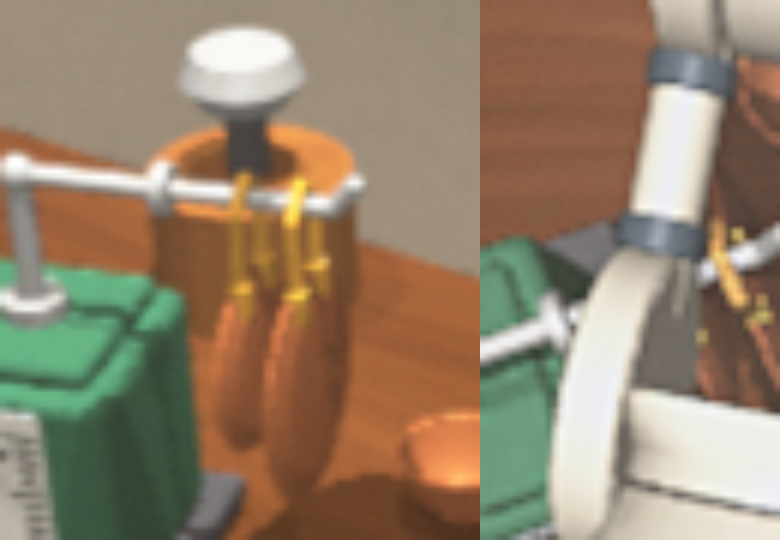

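```bash
python3 -m pendant '[[0.9,[0,0,0],[0,0,0]],[0.9,[0,0,0],[0,0,0]],[0.9,[0,0,0],[0,0,0]],[0.9,[0,0,0],[0,0,0]],[0.9,[0,0,0],[0,0,0]],[0.9,[0,0,0],[0,0,0]],[0.9,[0,0,0],[0,0,0]],[0.9,[0,0,0],[0,0,0]],[0.9,[0,0,0],[0,0,0]],[0.9,[0,0,0],[0,0,0]]]'; python3 - <<'E'
from h import *
a=cv2.imread("pics/side14.png").astype(int)
ims=[vision.read_camera("side")[:,:,::-1].astype(int) for _ in range(3)]
for b in ims: print(np.abs(b-a)[125:200,230:310].max(), np.abs(b-a)[125:200,230:310].mean())
z=ims[-1].astype(np.float32);a8=cv2.imread("pics/side8.png").astype(np.float32)
x0,x1,y0,y1=236,252,128,146
T=cv2.resize(a8[y0:y1,x0:x1],None,fx=8,fy=8,interpolation=cv2.INTER_CUBIC);S=cv2.resize(z[y0-4:y1+10,x0-3:x1+3],None,fx=8,fy=8,interpolation=cv2.INTER_CUBIC)
_,v,_,l=cv2.minMaxLoc(cv2.matchTemplate(S,T,cv2.TM_CCOEFF_NORMED));print("sink px",l[1]/8-4,"mm",(l[1]/8-4)/.26,v,r.observe()["clock"])
E
```

```text
clock: 21.1
eef_pos: [608.5, -70.9, 382.3]
tcp_rot: [0.572, -0.572, 0.415, -0.415]
wrist_force: [0.2, -0.8, -0.7]
finger_gap: 0.899
33 1.0965
35 1.1075
35 1.0835555555555556
sink px 3.375 mm 12.98076923076923 0.8814847469329834 21.25
```

Nothing is moving beyond image noise, and the arm stands about 12–13 mm down. Handing in.

```bash
python3 -c "
from station import r
print(r.finish_job())"
```

```text
the job is handed in; nothing more can be done
None
```

The looped tray is out of the rack and hanging on the scale arm beside the small tray. The job was handed in at about 21 s, and no verdict was reported.

**How it was done:** I gripped the tray across its loop legs and carried it over the upturned end. I then lowered it at about 10 mm/s until the wrist force was back to its unloaded level, and opened the fingers gradually.

**Last checks:**
- **Position:** The side view shows both trays hanging clear of each other, the new one about 77 mm out from the collar and the small one about 44 mm.
- **Scale arm:** It sits about 12–13 mm lower, near the 12 mm minimum, and the carried weight was only about 2.2 N. It shifted less than 1 mm when I let go.
- **Rest:** Pictures taken about 1 s apart differed only at noise level, and the robot is well clear.

**What was less certain:** Single wrist-force readings scattered by about 1 N, so I relied on averages and on the arm's shift in the pictures. One reading during release showed about 1.3 N sideways, and it was gone once the fingers had opened. In the top view the robot's arm hid part of the scale, so the final placing is confirmed mainly from the side view. I did not re-measure the plate, bowl, jug and hammer at the end; nothing went near them.

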